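# Seat a prism carrier in its sloping three-vee mount and fit the D-bore keeper

### The job

Seat the blue prism carrier in the sloping three-vee mount so that each of its three balls bears in its own vee and it cannot rock; handle it gently and only by the black cheeks, never the glass. When it sits by itself, push the brass keeper fully down onto the flatted shaft, nose over the carrier's edge, and let go. Leave everything else on the bench where it is.

Things in the scene. Friction and masses are not known exactly. Their poses are not given: they have to be found in the camera images.
- mount: Fixed aluminium mount: base plate 124 x 92 x 10 mm on the worktop carrying a grey face plate that slopes 25 degrees, low end to the mount's -x side, high end to +x. Origin on the worktop, 60 mm straight below the origin of the face; z up. The mount's position and yaw vary.
- face: Sloping grey face plate of the mount, 118 x 84 mm (x -42 to 76), upper surface at z = -8 mm. Axes: x up the slope, y to the left looking up the slope, z out of the face (25 degrees from vertical, leaning to the mount's -x side). Origin: where the carrier's origin must lie when seated, carrier and face axes parallel.
- vee_left: Polished steel vee groove (16 mm long, 55 degree walls, open at the ends) fixed on the face at x = -20, y = 23 mm, its groove 120 degrees from the face's x axis. Origin: under the ball seated in it, level with the face's origin.
- vee_right: The like vee groove at x = -20, y = -23 mm of the face, its groove at -120 degrees.
- vee_top: The like vee groove at x = 26, y = 0 of the face, its groove along x.
- carrier: Loose blue prism carrier, about 0.2 kg, on its three balls on the worktop. Plate 66 x 60 mm, z 8 to 14 mm. 12 mm steel balls, centres (-20, 23, 6), (-20, -23, 6), (26, 0, 6) mm: fits one way round only. A yellow dot marks the -x edge (low end when seated). Slippery balls settle into the vees from about 2 mm off. Origin midway between the cheeks, level with the balls' lowest points; z up.
- cheeks (a point): Middle of the carrier's two upright black cheeks, where to grip it; 35 mm above the carrier's origin. The cheeks are 30 mm long in x, their outer faces at y = -17 and 17 mm (34 mm across), from z 14 to 44 mm of the carrier.
- keeper_seat (a point): Where the keeper's origin lies when fully down, at (58, 0, 16) mm of the face, keeper and face axes parallel: top of a round boss of 11 mm radius. From here a D shaft rises 34 mm along the face's z: 12 mm diameter, flat 3.5 mm from the axis on the +x side, last 6 mm tapered.
- prism: The three-sided glass prism between the carrier's cheeks, 30 mm (x) x 26 mm (y) x 25 mm high; not to be touched. Origin at the middle of its underside, 14.5 mm above the carrier's origin.
- keeper: Loose brass keeper, about 0.09 kg, lying flat on the worktop: hub 24 mm high with flat sides at y = -13 and 13 mm, 22 mm long in x, for gripping; D bore right through (14 mm diameter, flat 4.5 mm from the axis on the +x side); finger 16 mm wide, 8 mm thick, at the bottom, reaching to x = -36 mm. Origin on the bore's axis at the underside; z up.
- keeper_nose (a point): Tip of the keeper's finger, at (-36, 0, 0) mm of the keeper. When fitted it lies above the carrier plate's high edge, about 2 mm clear of it when the keeper lies flat on its boss.
- amber_bottle: Bystander: slim brown bottle with grey cap, 60 mm diameter, 175 mm high; origin at the centre of its underside.
- reagent_a: Bystander: wide brown bottle with black cap, 82 mm diameter, 150 mm high; origin at the centre of its underside.
- vial_orange: Bystander: small clear vial with orange cap, 26 mm diameter, 62 mm high; origin under its centre.
- marker_a: Bystander: black and white marker pen lying along its y, 17 x 135 x 16 mm.
- falcon_0: Bystander: lying white tube with orange cap, 34 x 114 x 35 mm, along its y.
- timer: Bystander: white bench timer, 60 x 68 x 17 mm.
- drum_jar: Bystander: white drum jar, 111 mm diameter, 118 mm high.
Things that resemble listed ones, but are neither listed nor needed, are in the scene too. Of the things that look like the keeper, the larger one is meant.

How it is judged:
By the outcome, as a careful person would: the job done as asked, in the order asked, and still so for the second after the job is handed in, with the robot touching nothing.
It also fails if it takes over 56 s, if anything falls off the work surface, if the arm or the gripper's body presses on something with over 40 N, if the wrist force passes 120 N, or if a joint passes its speed limit or range.

### The arm

A 6-joint arm with a two-finger parallel gripper is mounted at the origin on a cart in front of the work surface, level with it; the furniture and walls round the work are solid. World frame = base frame: x ahead of the robot, y to its left, z up, the work surface at z = 0. Lengths are in m, angles in rad, forces in N, time in s.
With the tool pointing down it reaches from about 0.3 to 0.875 m from the base axis. Payload 6.4 kg.
Tool frame: the origin (TCP) lies between the finger pads; the fingertips stand ctrl.tip_extent ahead of it and the grasp point (between the pads) is the TCP (ctrl.tip_extent is the distance from the TCP to the fingertips, in m); z points along the fingers, y is the line along which they close (so a half turn about z gives the same grasp; the last joint's range is limited). The gripper opens to 85 mm and grips with 20 to 120 N. Pads are 22 mm wide; open, the fingers measure 114 mm over their backs; the gripper's body (76 mm by 85 mm) begins 54 mm behind the grasp point. The pads swing forward as they close: fully open they stand 13 mm farther back than shut.
Start: joints at [0.905, 0.181, 1.607, -0, 1.354, -0.206], TCP at [0.255, 0.515, 0.25] pointing down, gripper open.
Joint ranges: [-2.99, 2.99], [-0.89, 2.07], [0.3, 2.58], [-1.14, 4.28], [0, 2.63], [-3.12, 3.12]. Speed limits (rad/s): [2.57, 2.57, 3.01, 3.14, 3.14, 3.14].

### API

Orientations are given as a unit quaternion [w, x, y, z].
In Python, from bench import ctrl gives the robot as it stands.
- The arm moves only by the tool send_rows, never from a script. Its arguments are lists of equal length, an entry for each row: "dr": the turn, a rotation vector about the tool's x, y, z in units of 6 degrees (1.0 is 6 degrees), a list of three; "xyz": the shift along the tool's x, y, z in cm, a list of three; "jaw": the opening in per cent of the stroke, from 0 (shut) to 100 (fully open). In form: {"dr": [[wx, wy, wz], ...], "xyz": [[dx, dy, dz], ...], "jaw": [jaw, ...]}. A call has exactly 8 rows; each row is the pose to reach, as a shift and turn from the pose commanded when the call began, along the tool's axes at that moment; what a row does not reach only later rows make up. A row lasts 1/8 s, in which the tool goes at most 62.5 mm and 10.7 degrees, less where a joint would pass 70% of its speed; a pose out of reach is approached as far as the arm can. A call with a gripper value outside its range is refused whole. The fingers move at their own pace and stop on an object; the grip force is fixed at half the most. Time passes only in rows, so rows that repeat a pose let the fingers close, or fill a call up. It gives the time, the measured TCP pose, the force, the opening and the grip force at its end, in the units of the state.
- ctrl.get_obs(): the state, without advancing time (a new reading comes with each control period).
- ctrl.camera(name): name is "scene" or "top" or "wrist"; returns the picture (384x512x3 uint8, red, green, blue); there is no depth.
- ctrl.calibration(name): a dict with "camera_matrix" (3x3 intrinsics, pixels), "D" ([k1, k2, p1, p2, k3] as OpenCV has them; the pictures are not rectified), "world_from_camera" (4x4, takes a point from camera to world coordinates). Camera axes: x right, y up, looking along -z (the intrinsics and any distortion apply to the point x, -y, -z); pixel columns grow to the right and rows downward; lengths in m; the calibration is good to about 2 mm. A picture is of the moment at which its call begins: read the wrist's pose just before it. calibration takes no time and is no camera call; for the wrist camera it gives the pose at the moment of the call.
- ctrl.hand_in(): hands the job in; it is judged then, once.
The state is a dict: "time_s": time; "q": joint angles; "dq": joint speeds; "joint_efforts": joint torques, N m; "eef_pos": TCP position; "eef_rot": TCP orientation; "wrist_force": force on the tool from outside, world axes, zero at the start; "torque": the same for the moment, N m; "opening": opening from 0.0 (shut) to 1.0 (fully open); "grasp_force": force on a finger pad.
Only numpy, scipy, OpenCV 4.12 (cv2) and the standard library are available. Lean on these libraries where they do the work, as an engineer would, in place of code of your own. Each camera call takes 0.05 s, during which the arm holds its last target. There are 200 camera calls.

## Working session

There is one attempt and no reset: what is moved stays moved. The work goes in short steps, Python scripts to look and compute and a tool call to move; the robot and the scene stay as the last step left them, time stands still between calls to the robot, and variables do not carry over. Pictures are saved under pics/ and viewed, at most 10 in all, crops included, and the job is handed in when it is done.

Besides the shell and the picture viewer there is one more tool, called after "Emit:" in YAML: its name, and indented under it one key for each argument. send_rows: Moves the arm, as the interface text tells. Its arguments: {"type":"object","properties":{"dr":{"type":"array","items":{"type":"array","items":{"type":"number"}}},"xyz":{"type":"array","items":{"type":"array","items":{"type":"number"}}},"jaw":{"type":"array","items":{"type":"number"}}},"required":["dr","xyz","jaw"]}

```bash
ls; mkdir -p pics; python3 - <<'E'
from bench import ctrl
import cv2,numpy as np
a=ctrl.camera("scene");b=ctrl.camera("top")
cv2.imwrite("pics/s.png",a[...,::-1]);cv2.imwrite("pics/t.png",b[...,::-1])
o=ctrl.get_obs();print(o['eef_pos'],o['eef_rot'],o['time_s'],ctrl.tip_extent)
for n in("scene","top","wrist"):
  c=ctrl.calibration(n);print(n,c)
E
```

```text
pics
[0.25485807 0.51490734 0.24946372] [-3.39560999e-04  2.27878526e-01  9.73689236e-01 -7.29888411e-04] 0.1 0.019
scene {'camera_matrix': array([[443.0748476 ,   0.        , 260.1596797 ],
       [  0.        , 443.0748476 , 191.53040783],
       [  0.        ,   0.        ,   1.        ]]), 'D': array([-0.03339871,  0.        ,  0.        ,  0.        ,  0.        ]), 'world_from_camera': array([[ 0.70030585,  0.52119826, -0.48777464,  0.06097638],
       [-0.71367783,  0.49650105, -0.49411604, -0.18303147],
       [-0.0153518 ,  0.6941463 ,  0.71967023,  0.82998556],
       [ 0.        ,  0.        ,  0.        ,  1.        ]])}
top {'camera_matrix': array([[402.52813598,   0.        , 244.83499812],
       [  0.        , 402.52813598, 192.40196858],
       [  0.        ,   0.        ,   1.        ]]), 'D': array([-0.05456021,  0.        ,  0.        ,  0.        ,  0.        ]), 'world_from_camera': array([[ 0.03023844,  0.97980938, -0.19763405,  0.3206543 ],
       [-0.99950769,  0.02798524, -0.01418458,  0.31379508],
       [-0.00836735,  0.19796568,  0.98017324,  1.14372008],
       [ 0.        ,  0.        ,  0.        ,  1.        ]])}
wrist {'camera_matrix': array([[290.51604967,   0.        , 261.47813563],
       [  0.        , 290.51604967, 186.12385787],
       [  0.        ,   0.        ,   1.        ]]), 'D': array([-0.05106008,  0.        ,  0.        ,  0.        ,  0.        ]), 'world_from_camera': array([[ 0.44361719, -0.84989317, -0.28440357,  0.18049513],
       [ 0.89621564,  0.42028282,  0.14198545,  0.55180889],
       [-0.00114253, -0.31787412,  0.94813224,  0.37270636],
       [ 0.        ,  0.        ,  0.        ,  1.        ]])}
```

View pics/s.png

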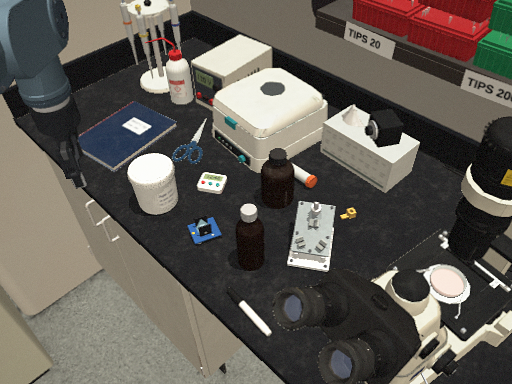

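View pics/t.png

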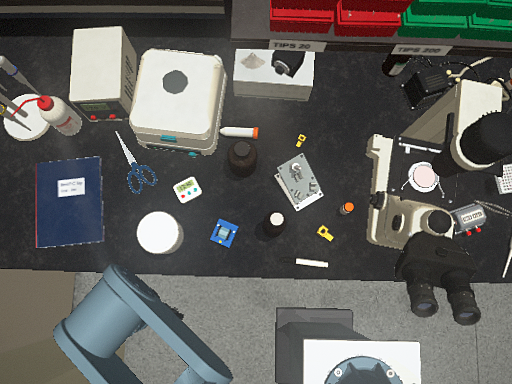

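The scene view shows the mount around (312,235), the carrier at (205,230) and a small brass part at (348,213). The top view shows the mount at (299,181), carrier at (224,233), and brass parts at (301,140) and (325,233), the second of which looks larger.

```bash
cat > h.py <<'E'
import cv2,numpy as np
from bench import ctrl
from scipy.spatial.transform import Rotation as R
def pix2ray(c,uv):
    p=cv2.undistortPoints(np.array(uv,float).reshape(-1,1,2),c["camera_matrix"],c["D"])[:,0]
    T=c["world_from_camera"];d=np.c_[p[:,0],-p[:,1],-np.ones(len(p))]@T[:3,:3].T
    return T[:3,3],d
def onz(c,uv,z):
    o,d=pix2ray(c,uv);return o+d*((z-o[2])/d[:,2])[:,None]
def proj(c,P):
    T=c["world_from_camera"];q=(np.array(P,float).reshape(-1,3)-T[:3,3])@T[:3,:3]
    return cv2.projectPoints(q*[1,-1,-1],np.zeros(3),np.zeros(3),c["camera_matrix"],c["D"])[0][:,0]
def tri(c1,uv1,c2,uv2):
    a,d=pix2ray(c1,[uv1]);b,e=pix2ray(c2,[uv2]);d=d[0];e=e[0]
    s=np.linalg.lstsq(np.c_[d,-e],b-a,rcond=None)[0]
    return (a+s[0]*d+b+s[1]*e)/2,np.linalg.norm(a+s[0]*d-b-s[1]*e)
def tool():
    o=ctrl.get_obs();q=o['eef_rot'];return np.array(o['eef_pos']),R.from_quat([q[1],q[2],q[3],q[0]])
def move(pos,rot,ref=None):
    "rows units needed from present pose"
    p,r=tool() if ref is None else ref
    d=r.inv()
    print("xyz cm",np.round(d.apply(np.array(pos)-p)*100,2),"dr",np.round((d*rot).as_rotvec(degrees=True)/6,2))
E
python3 - <<'E'
from h import *
c=ctrl.calibration("top")
for n,uv,z in[("car",(224,233),.02),("keepA",(325,233),.01),("keepB",(301,140),.01),("mount",(299,181),.05),("amber",(277,218),.175),("vial",(348,208),.06),("reag",(242,150),.15),("drum",(158,231),.118)]:
  print(n,onz(c,[uv],z).round(3))
p,r=tool();print(r.as_matrix().round(2))
i=cv2.imread("pics/t.png")
m=i[120:255,195:365];cv2.imwrite("pics/tz.png",cv2.resize(m,(756,600),interpolation=cv2.INTER_CUBIC))
E
```

```text
car [[0.43  0.385 0.02 ]]
keepA [[0.439 0.101 0.01 ]]
keepB [[0.712 0.169 0.01 ]]
mount [[0.578 0.18  0.05 ]]
amber [[0.455 0.248 0.175]]
vial [[0.504 0.047 0.06 ]]
reag [[0.632 0.339 0.15 ]]
drum [[0.42  0.548 0.118]]
[[-0.9   0.44 -0.  ]
 [ 0.44  0.9  -0.  ]
 [ 0.   -0.   -1.  ]]
```

View pics/tz.png

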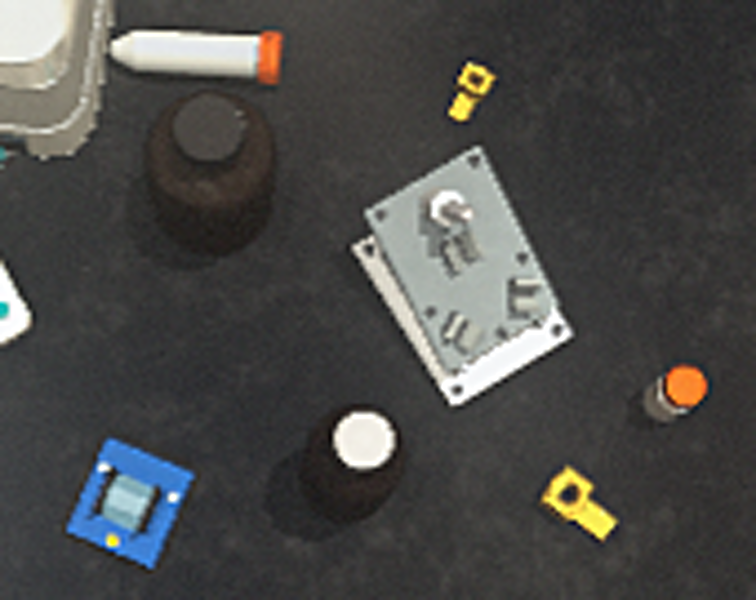

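The crop shows the carrier with its yellow dot low at (112,540), giving a yaw of about -25°. The mount has its shaft (high end) at (445,210), yaw about 33°. The large keeper has its hub at (570,490) and finger at (610,530), yaw about 45°.

Emit:
send_rows:
  dr:
    - [0,0,0]
    - [0,0,0]
    - [0,0,0]
    - [0,0,0]
    - [0,0,0]
    - [0,0,0]
    - [0,0,0]
    - [0,0,0]
  xyz:
    - [-5,-1,1]
    - [-10,-2,3]
    - [-15,-3,6]
    - [-20,-4,9]
    - [-21.5,-4,9]
    - [-21.5,-4,9]
    - [-21.5,-4,9]
    - [-21.5,-4,9]
  jaw: [100,100,100,90,90,90,90,90]

```text
time_s: 1.1
eef_pos: [0.4293, 0.3853, 0.1611]
eef_rot: [0.0, 0.227, 0.974, 0.001]
wrist_force: [0.8, -0.1, -0.3]
opening: 0.903
grasp_force: 0.0
```

```bash
python3 - <<'E'
from h import *
c=ctrl.calibration("wrist");i=ctrl.camera("wrist");cv2.imwrite("pics/w1.png",i[...,::-1])
np.save("w1.npy",c,allow_pickle=True)
h=cv2.cvtColor(i,cv2.COLOR_RGB2HSV)
m=cv2.inRange(h,(100,120,60),(125,255,255));m=cv2.morphologyEx(m,cv2.MORPH_CLOSE,np.ones((5,5)))
k=max(cv2.findContours(m,0,1)[0],key=cv2.contourArea)
r=cv2.minAreaRect(cv2.convexHull(k));B=cv2.boxPoints(r);print(r,B)
W=onz(c,B,.014);print(W,W.mean(0));
for a in range(4):
  d=W[(a+1)%4]-W[a];print(np.linalg.norm(d),np.degrees(np.arctan2(d[1],d[0])))
y=cv2.inRange(h,(22,120,120),(35,255,255));print("dot",[(cv2.contourArea(q),q.mean((0,1))) for q in cv2.findContours(y,0,1)[0]])
print(tool()[0])
E
```

```text
((264.0491638183594, 178.16305541992188), (65.04402923583984, 62.34770202636719), 85.76361083984375) [[230.55803 148.03275]
 [292.73538 143.42703]
 [297.54028 208.29337]
 [235.36295 212.89908]]
[[0.38955723 0.37260543 0.014     ]
 [0.41146013 0.42692386 0.014     ]
 [0.47364159 0.40420184 0.014     ]
 [0.45035691 0.34559396 0.014     ]] [0.43125397 0.38733127 0.014     ]
0.058568157754746164 68.03915784962835
0.06620290165407494 -20.073041425584815
0.06306393466242677 -111.66772835377891
0.06652984802108887 156.04586854675796
dot [(0.0, array([ 49., 288.]))]
[0.42934741 0.38514488 0.16105308]
```

View pics/w1.png

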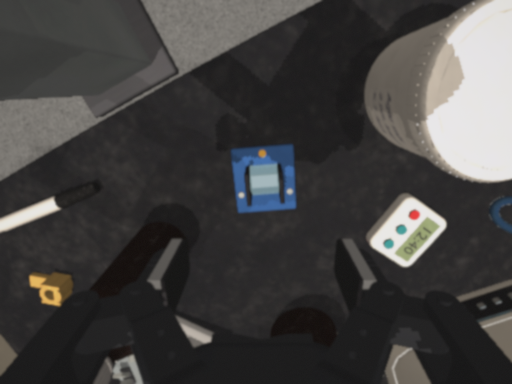

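The wrist view shows the carrier plate at (264,178) with its dot at the top at (262,154), and the keeper at (50,288). I'll fit the plate corners properly.

```bash
cat >> h.py <<'E'
from scipy.optimize import least_squares
def hsv(i): return cv2.cvtColor(i,cv2.COLOR_RGB2HSV)
def blob(m,k=5):
    m=cv2.morphologyEx(m,cv2.MORPH_CLOSE,np.ones((k,k)))
    return max(cv2.findContours(m,0,1)[0],key=cv2.contourArea)
def quad(k):
    "largest-area 4 corners of a blob's hull, lines refitted"
    h=cv2.convexHull(k);e=1
    while True:
        q=cv2.approxPolyDP(h,e,True)[:,0].astype(float)
        if len(q)<=4: break
        e+=.5
    P=k[:,0].astype(float);L=[]
    for a in range(4):
        A,B=q[a],q[(a+1)%4];t=(B-A)/np.linalg.norm(B-A);d=P-A;s=d@t;n=abs(d[:,0]*t[1]-d[:,1]*t[0])
        S=P[(n<2.5)&(s>4)&(s<np.linalg.norm(B-A)-4)]
        v=cv2.fitLine(S.astype(np.float32),cv2.DIST_HUBER,0,.01,.01).ravel();L.append(np.cross([v[2],v[3],1],[v[2]+v[0],v[3]+v[1],1]))
    X=[np.cross(L[a-1],L[a]) for a in range(4)];return np.array([x[:2]/x[2] for x in X])
def se2(W):
    "centre, side lengths and direction of each side of a quad on a plane"
    D=np.roll(W,-1,0)-W;return W.mean(0),np.linalg.norm(D,axis=1),np.degrees(np.arctan2(D[:,1],D[:,0]))
E
python3 - <<'E'
from h import *
c=np.load("w1.npy",allow_pickle=True).item();i=cv2.imread("pics/w1.png")[...,::-1].copy()
m=cv2.inRange(hsv(i),(100,100,60),(125,255,255));m[:130]=0;m[230:]=0
q=quad(blob(m,7));print(q);print(*se2(onz(c,q,.014)))
E
```

```text
[[292.84865588 143.42715972]
 [296.2343319  208.52284828]
 [237.29184231 212.67120075]
 [229.83991197 148.74349836]]
[0.43141164 0.38727049 0.014     ] [0.06631396 0.059761   0.06576267 0.05942503] [ -21.31298586 -111.8970078   158.39697728   68.63205041]
```

```bash
python3 - <<'E'
from h import *
c=np.load("w1.npy",allow_pickle=True).item();i=cv2.imread("pics/w1.png")
C=np.array([.4314,.3873,0]);r=R.from_euler('z',-21.4,degrees=True)
P=[[x,y,z] for z in(.014,.044) for y in(-.017,.017) for x in(-.015,.015)]
u=proj(c,C+r.apply(P));print(u.round(1))
s=6;x0,y0=215,130
I=cv2.resize(i[130:225,215:315],None,fx=s,fy=s,interpolation=cv2.INTER_CUBIC)
for k,p in enumerate(u): cv2.circle(I,tuple(int(v) for v in ((p-[x0,y0]+.5)*s)),4,(0,0,255) if k>3 else (0,255,0),1)
cv2.imwrite("pics/w1z.png",I)
p,t=tool()
print(t.as_matrix()[:,0])
tgt=R.from_matrix(np.c_[-r.apply([1,0,0]),r.apply([0,1,0]),[0,0,-1]])
move(C+[0,0,.036],tgt)
E
```

```text
[[245.2 166.1]
 [248.3 195.3]
 [280.5 163.2]
 [282.5 192.5]
 [243.4 174.9]
 [246.9 207. ]
 [282.8 171.7]
 [284.8 204. ]]
[-8.96969289e-01  4.42092571e-01 -5.02239177e-04]
xyz cm [-0.08  0.27 12.51] dr [ 0.01  0.01 -0.81]
```

View pics/w1z.png

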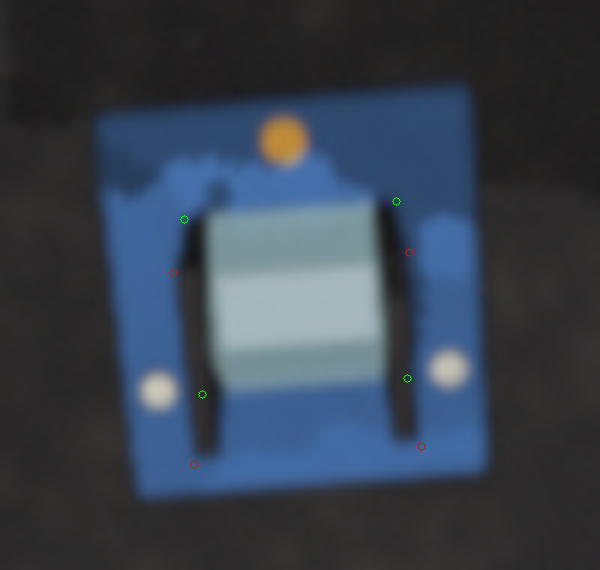

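The cheek ends sit about 1.5 px nearer the dot than predicted, so I'll shift the grasp about 0.7 mm that way and descend.

Emit:
send_rows:
  dr:
    - [0,0,-0.4]
    - [0,0,-0.8]
    - [0,0,-0.8]
    - [0,0,-0.8]
    - [0,0,-0.8]
    - [0,0,-0.8]
    - [0,0,-0.8]
    - [0,0,-0.8]
  xyz:
    - [0,0.27,3]
    - [0,0.27,6]
    - [0,0.27,9]
    - [0,0.27,11]
    - [0,0.27,12]
    - [0,0.27,12.4]
    - [0,0.27,12.4]
    - [0,0.27,12.4]
  jaw: [80,75,75,75,75,75,70,60]

```text
time_s: 2.15
eef_pos: [0.4319, 0.3868, 0.0372]
eef_rot: [0.001, 0.187, 0.982, 0.001]
wrist_force: [-0.6, 0.7, 0.0]
opening: 0.6
grasp_force: 0.0
```

Emit:
send_rows:
  dr:
    - [0,0,0]
    - [0,0,0]
    - [0,0,0]
    - [0,0,0]
    - [0,0,0]
    - [0,0,0]
    - [0,0,0]
    - [0,0,0]
  xyz:
    - [0,0,0]
    - [0,0,0]
    - [0,0,0]
    - [0,0,0]
    - [0,0,0]
    - [0,0,0]
    - [0,0,0]
    - [0,0,0]
  jaw: [52,48,44,40,36,32,30,30]

```text
time_s: 3.15
eef_pos: [0.4315, 0.3865, 0.0365]
eef_rot: [0.0, 0.187, 0.982, 0.0]
wrist_force: [-0.6, -0.3, 3.0]
opening: 0.389
grasp_force: 59.8
```

Emit:
send_rows:
  dr:
    - [0,0,0]
    - [0,0,-1]
    - [0,0,-2.2]
    - [0,0,-3.5]
    - [0,0,-5]
    - [0,0,-6.4]
    - [0,0,-7.7]
    - [0,0,-8.5]
  xyz:
    - [0,0,-2]
    - [0,0,-6]
    - [0,0,-11]
    - [0,0,-16]
    - [-2,-1,-20]
    - [-6,-3,-21.5]
    - [-11,-5.5,-21.5]
    - [-16,-8,-21.5]
  jaw: [30,30,30,30,30,30,30,30]

```text
time_s: 4.15
eef_pos: [0.5511, 0.2522, 0.2525]
eef_rot: [0.0, -0.256, 0.967, 0.0]
wrist_force: [0.9, -0.0, -3.1]
opening: 0.39
grasp_force: 60.2
```

```bash
python3 - <<'E'
from h import *
a=np.radians(213.);X=np.array([np.cos(a),np.sin(a),0]);Z=np.array([0,0,-1.])
move([.60,.195,.25],R.from_matrix(np.c_[X,np.cross(Z,X),Z]));print(tool()[0])
E
```

```text
xyz cm [-1.41 -7.39  0.25] dr [-0.    0.01 -0.55]
[0.55113932 0.25221459 0.25251067]
```

Emit:
send_rows:
  dr:
    - [0,0,-0.5]
    - [0,0,-0.5]
    - [0,0,-0.5]
    - [0,0,-0.5]
    - [0,0,-0.5]
    - [0,0,-0.5]
    - [0,0,-0.5]
    - [0,0,-0.5]
  xyz:
    - [-0.4,-2,0]
    - [-0.9,-4.5,0]
    - [-1.3,-6.5,0]
    - [-1.4,-7.4,0]
    - [-1.4,-7.4,0]
    - [-1.4,-7.4,0]
    - [-1.4,-7.4,0]
    - [-1.4,-7.4,0]
  jaw: [30,30,30,30,30,30,30,30]

```text
time_s: 5.15
eef_pos: [0.599, 0.1963, 0.2514]
eef_rot: [0.0, -0.28, 0.96, 0.0]
wrist_force: [-0.3, 0.6, -3.0]
opening: 0.381
grasp_force: 60.4
```

```bash
python3 - <<'E'
from h import *
c=ctrl.calibration("wrist");i=ctrl.camera("wrist");cv2.imwrite("pics/w2.png",i[...,::-1])
np.save("w2.npy",c,allow_pickle=True);print(tool()[0])
cv2.imwrite("pics/w2z.png",cv2.resize(i[40:340,80:480,::-1],None,fx=2,fy=2,interpolation=cv2.INTER_CUBIC))
E
```

```text
[0.599069   0.19616969 0.25136434]
```

View pics/w2z.png

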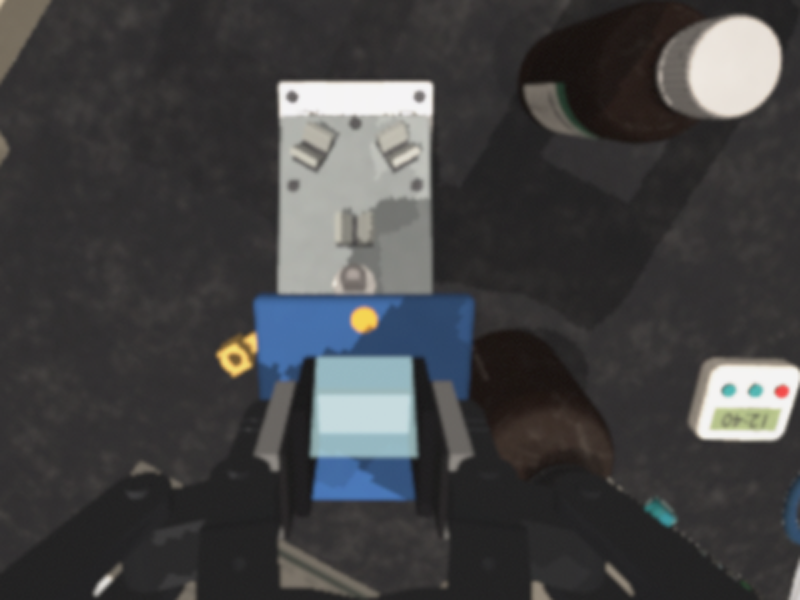

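The view shows the mount square to the image. Its vees are at about (399,145), (315,146) and (353,227) in the crop, the base's low corners at (278,82) and (432,82), and the shaft at (355,275). The carrier is held squarely.

```bash
python3 - <<'E'
from h import *
c=np.load("w2.npy",allow_pickle=True).item();i=cv2.imread("pics/w2.png")
Z=lambda p:np.array(p,float)/2+[80,40]
B=onz(c,Z([(278,82),(432,82)]),.010);print("base w",np.linalg.norm(B[0]-B[1]),B.mean(0))
F=R.from_euler('y',-25,degrees=True)
def face(p,P): return np.array([p[0],p[1],.06])+(R.from_euler('z',p[2])*F).apply(P)
V=np.array([[-20,23,2],[-20,-23,2],[26,0,2.]])/1e3
uv=Z([(399,145),(315,146),(353,227)])
f=lambda p:(proj(c,face(p,V))-uv).ravel()
s=least_squares(f,[.58,.18,.57],x_scale=[.01,.01,.1]);p=s.x;print(p[:2],np.degrees(p[2]),s.fun.round(2))
m=R.from_euler('z',-p[2]).apply(B-[p[0],p[1],0]);print("base corners in mount",m.round(4))
np.save("mount.npy",p)
k=6;x0,y0=210,75
I=cv2.resize(i[75:175,210:305],None,fx=k,fy=k,interpolation=cv2.INTER_CUBIC)
def dot(P,col):
  for q in proj(c,P): cv2.circle(I,tuple(int(v) for v in ((q-[x0,y0]+.5)*k)),3,col,-1)
for v,a in zip(V,(120,-120,0)):
  d=np.array([np.cos(np.radians(a)),np.sin(np.radians(a)),0])*.008;v=v*[1,1,0]+[0,0,0]
  dot(face(p,[v+d,v-d]),(0,0,255))
dot(face(p,[[-.042,.042,-.008],[-.042,-.042,-.008],[.058,0,.050],[.076,.042,-.008],[.076,-.042,-.008]]),(0,255,0))
cv2.imwrite("pics/w2f.png",I)
E
```

```text
base w 0.09151519397999165 [0.52351278 0.14378315 0.01      ]
[0.56728169 0.17252582] 31.333707068911774 [-0.06  0.36 -0.71 -1.02  0.75  0.68]
base corners in mount [[-0.0514 -0.0475  0.01  ]
 [-0.0532  0.044   0.01  ]]
```

View pics/w2f.png

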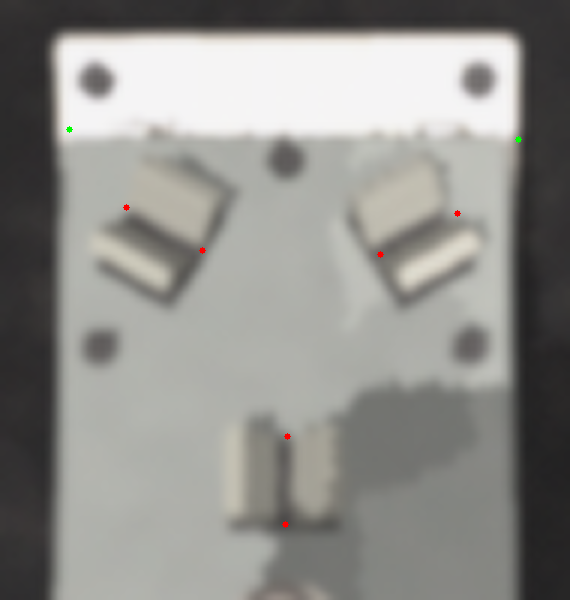

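The vees read clearly, and the mount's edges are square to the image, so the true yaw is about 32.5°. I'll refit with edges and shaft tip included and compute the approach pose.

```bash
cat >> h.py <<'E'
F=R.from_euler('y',-25,degrees=True)
def face(p,P): return np.array([p[0],p[1],.06])+(R.from_euler('z',p[2])*F).apply(P)
def frot(p): return R.from_euler('z',p[2])*F
def trot(r): # tool rotation for an object with rotation r
    m=r.as_matrix();return R.from_matrix(np.c_[-m[:,0],m[:,1],-m[:,2]])
E
python3 - <<'E'
from h import *
c=np.load("w2.npy",allow_pickle=True).item()
k=lambda p:np.array(p,float)/6+[209.5,74.5]
Z=lambda p:np.array(p,float)/2+[79.75,39.75]
V=np.array([[-20,23,2],[-20,-23,2],[26,0,3],[58,0,50]])/1e3
uv=np.r_[Z([(399,145),(315,146)]),k([(283,468)]),Z([(353,271)])]
E=np.array([[-42,42,-8],[-42,-42,-8]])/1e3;ue=k([(516,137),(57,137)])
def f(p):
  b=R.from_euler('z',p[2]).apply(np.array([[p[3],.046,.01],[p[3],-.046,.01]]))+[p[0],p[1],0]
  return np.r_[proj(c,face(p,V))-uv,proj(c,face(p,E))-ue,proj(c,b)-k([(519,35),(54,35)])].ravel()
s=least_squares(f,[.567,.1725,.567,-.052],x_scale=[.01,.01,.1,.01],loss='soft_l1');p=s.x
print(p[:2],np.degrees(p[2]),p[3]);print(f(p).reshape(-1,2).round(2))
np.save("mount.npy",p[:3])
# carrier in hand: dot/plate -x edge check
C=.0365 # tcp height above carrier origin
for h in(.05,.006): move(face(p,[0,0,C+h]),trot(frot(p)))
# held plate: where is carrier origin relative to tcp
q=Z([(256,297),(474,297)]);t,r=tool();W=onz(c,q,t[2]-C+.014);print("held -x edge in tool",r.inv().apply(W-t).round(4))
E
```

```text
[0.56729262 0.17189034] 32.54296146880302 -0.05278369054166811
[[-0.66 -0.17]
 [-1.34 -0.62]
 [ 0.51  1.17]
 [ 0.1   2.17]
 [-0.7  -0.76]
 [ 1.02 -0.67]
 [ 0.35 -0.05]
 [ 0.39  0.04]]
xyz cm [ 7.64 -0.34 11.3 ] dr [-0.   -4.17 -0.01]
xyz cm [ 5.78 -0.34 15.28] dr [-0.   -4.17 -0.01]
held -x edge in tool [[ 0.0324 -0.0274  0.0225]
 [ 0.0324  0.0305  0.0225]]
```

```bash
python3 - <<'E'
from h import *
c=ctrl.calibration("wrist");t,r=tool();T=c["world_from_camera"]
print("cam in tool",r.inv().apply(T[:3,3]-t)*1e3);print((r.as_matrix().T@T[:3,:3]).round(4))
E
```

```text
cam in tool [  82.57858232    0.941282   -123.20024702]
[[ 2.000e-04  9.479e-01  3.185e-01]
 [ 1.000e+00 -1.000e-04 -2.000e-04]
 [-2.000e-04  3.185e-01 -9.479e-01]]
```

Emit:
send_rows:
  dr:
    - [0,-0.8,0]
    - [0,-1.8,0]
    - [0,-2.8,0]
    - [0,-3.7,0]
    - [0,-4.17,0]
    - [0,-4.17,0]
    - [0,-4.17,0]
    - [0,-4.17,0]
  xyz:
    - [2,-0.2,0]
    - [5,-0.45,1]
    - [7.64,-0.45,3]
    - [7.64,-0.45,6]
    - [7.64,-0.45,9]
    - [7.64,-0.45,10.8]
    - [7.64,-0.45,11.3]
    - [7.64,-0.45,11.3]
  jaw: [30,30,30,30,30,30,30,30]

```text
time_s: 6.2
eef_pos: [0.5376, 0.1511, 0.1387]
eef_rot: [0.208, -0.273, 0.937, 0.061]
wrist_force: [0.4, 0.6, -2.3]
opening: 0.385
grasp_force: 60.3
```

```bash
python3 - <<'E'
from h import *
p=np.load("mount.npy");t,r=tool();c=ctrl.calibration("wrist");i=ctrl.camera("wrist")
cv2.imwrite("pics/w3.png",i[...,::-1])
print("tcp in face mm",frot(p).inv().apply(t-face(p,[0,0,0]))*1e3, "rot err deg",(r.inv()*trot(frot(p))).as_rotvec(degrees=True).round(2), ctrl.get_obs()['wrist_force'])
b=ctrl.camera("scene");s=cv2.resize(b[150:290,230:390,::-1],None,fx=2.5,fy=2.5,interpolation=cv2.INTER_CUBIC)
w=i[60:384,120:400,::-1]
H=max(s.shape[0],w.shape[0]);o=np.zeros((H,s.shape[1]+w.shape[1],3),np.uint8);o[:w.shape[0],:w.shape[1]]=w;o[:s.shape[0],w.shape[1]:]=s
cv2.imwrite("pics/v3.png",o)
E
```

```text
tcp in face mm [ 0.39585308 -1.56288055 86.66003378] rot err deg [-0.04  0.03 -0.06] [ 0.28112759  0.06788942 -2.2076293 ]
```

View pics/v3.png

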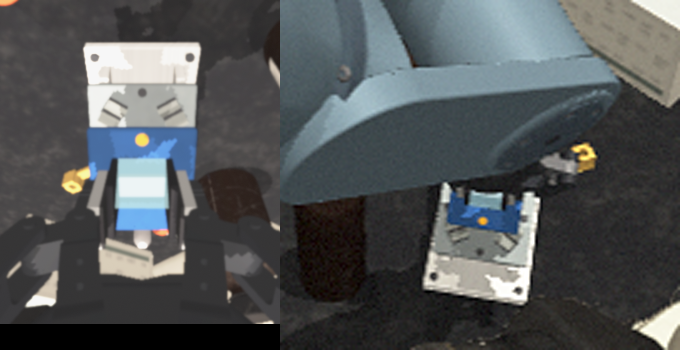

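The wrist view shows the plate (mid column 142.5) centred on the vees (113 and 172, mid 142.5). The scene view agrees, so I'll descend to just above the seats.

Emit:
send_rows:
  dr:
    - [0,0,0]
    - [0,0,0]
    - [0,0,0]
    - [0,0,0]
    - [0,0,0]
    - [0,0,0]
    - [0,0,0]
    - [0,0,0]
  xyz:
    - [0,0,0.7]
    - [0,0,1.5]
    - [0,0,2.3]
    - [0,0,3]
    - [0,0,3.6]
    - [0,0,4]
    - [0,0,4.2]
    - [0,0,4.2]
  jaw: [30,30,30,30,30,30,30,30]

```text
time_s: 7.3
eef_pos: [0.5523, 0.1605, 0.1002]
eef_rot: [0.208, -0.273, 0.937, 0.061]
wrist_force: [-0.3, 0.7, -2.3]
opening: 0.386
grasp_force: 60.3
```

```bash
python3 - <<'E'
from h import *
p=np.load("mount.npy");t,r=tool();c=ctrl.calibration("wrist");i=ctrl.camera("wrist")
cv2.imwrite("pics/w4.png",i[...,::-1])
print("tcp in face mm",frot(p).inv().apply(t-face(p,[0,0,0]))*1e3, ctrl.get_obs()['wrist_force'])
g=cv2.cvtColor(i,cv2.COLOR_RGB2GRAY).astype(int)
m=cv2.inRange(hsv(i),(100,100,40),(128,255,255))
for u in(225,235,245,280,290,300): 
  col=g[60:240,u];b=np.where(m[60:240,u])[0]
  d=np.diff(col);k=np.argsort(-abs(d))[:6];print(u,"blue top",b[0]+60 if len(b) else None,[(int(a)+60,int(d[a])) for a in sorted(k)])
for v in(100,110,120,150,160,165):
  b=np.where(m[v])[0];d=np.diff(g[v,150:370]);k=np.argsort(-abs(d))[:4];print(v,(b.min(),b.max()) if len(b) else None,[(int(a)+150,int(d[a])) for a in sorted(k)])
h=.0087-.001
for n,P in dict(edge=[[-.033,.03,h+.014],[-.033,-.03,h+.014]],face=[[-.042,.042,-.008],[-.042,-.042,-.008]]).items():
  print(n,proj(c,face(p,P)).round(1))
E
```

```text
tcp in face mm [-0.0474745  -1.49842724 44.36075533] [-1.40099339  0.41967801 -2.38769469]
225 blue top 188 [(104, 49), (105, 61), (106, 41), (178, 30), (179, 29), (186, -39)]
235 blue top 188 [(104, 51), (105, 61), (106, 38), (155, -40), (179, -28), (186, -31)]
245 blue top 188 [(104, 48), (105, 58), (106, 38), (155, -37), (217, 34), (218, 29)]
280 blue top 188 [(104, 53), (105, 60), (106, 37), (154, -24), (155, -37), (217, 21)]
290 blue top 188 [(104, 54), (105, 58), (106, 37), (155, -36), (183, 29), (186, -35)]
300 blue top 188 [(104, 51), (105, 60), (106, 36), (177, 27), (178, 27), (186, -33)]
100 None [(216, -3), (217, -3), (218, -5), (219, -4)]
110 None [(191, 53), (192, 55), (330, -44), (331, -55)]
120 None [(191, 89), (200, -51), (323, 54), (331, -67)]
150 None [(196, 61), (197, 79), (325, -71), (326, -68)]
160 None [(194, 49), (195, 54), (328, -43), (329, -31)]
165 None [(194, 52), (195, 62), (327, -32), (328, -38)]
edge [[318.7 187.1]
 [206.1 187.3]]
face [[329.9 158. ]
 [194.6 158.1]]
```

```bash
python3 - <<'E'
from h import *
p=np.load("mount.npy");c=ctrl.calibration("wrist");i=cv2.imread("pics/w4.png")
b=R.from_euler('z',p[2]).apply(np.array([[-.0528,.046,.01],[-.0528,-.046,.01],[-.0528,0,0]]))+[p[0],p[1],0]
print(proj(c,b).round(1))
print(proj(c,face(p,[[-.042,0,z] for z in(-.008,-.012,-.014,-.016)])).round(1))
g=cv2.cvtColor(i,cv2.COLOR_BGR2GRAY)
print(g[100:192,245]);print(g[100:192,285])
E
```

```text
[[333.9 111.5]
 [190.7 111.6]
 [262.2 103.8]]
[[262.3 157.8]
 [262.3 156.3]
 [262.3 155.6]
 [262.3 155. ]]
[ 48  48  48  48  62 110 168 206 218 221 224 228 232 234 235 239 241 241
 241 242 242 242 241 239 238 241 242 239 229 223 221 222 221 221 221 222
 222 222 222 222 222 222 222 222 222 222 222 222 222 222 222 223 222 222
 217 193 156 142 151 158 160 161 161 161 161 161 161 162 162 162 163 163
 164 164 164 164 164 164 164 164 164 164 164 161 155 147 128 102  92  97
 104 110]
[ 51  47  46  47  62 114 174 212 220 222 225 229 233 233 228 223 221 221
 221 221 220 221 221 221 221 221 221 221 221 221 221 222 221 221 222 222
 222 222 222 222 222 223 223 223 223 223 223 223 224 224 224 224 224 223
 218 195 158 145 153 160 162 164 163 162 162 162 161 161 160 160 160 160
 161 161 161 161 161 161 161 157 142 117  93  88  92  96  96  90  88  93
  96  97]
```

Emit:
send_rows:
  dr:
    - [0,0,0]
    - [0,0,0]
    - [0,0,0]
    - [0,0,0]
    - [0,0,0]
    - [0,0,0]
    - [0,0,0]
    - [0,0,0]
  xyz:
    - [0,0,0.1]
    - [0,0,0.2]
    - [0,0,0.3]
    - [0,0,0.4]
    - [0,0,0.5]
    - [0,0,0.58]
    - [0,0,0.65]
    - [0,0,0.65]
  jaw: [30,30,30,30,30,30,30,30]

```text
time_s: 8.35
eef_pos: [0.5545, 0.162, 0.0943]
eef_rot: [0.208, -0.273, 0.937, 0.061]
wrist_force: [-0.1, 0.1, -3.1]
opening: 0.387
grasp_force: 60.3
```

```bash
cat > st.py <<'E'
from h import *
p=np.load("mount.npy");t,r=tool();o=ctrl.get_obs()
print("tcp in face mm",(frot(p).inv().apply(t-face(p,[0,0,0]))*1e3).round(2),"err deg",(r.inv()*trot(frot(p))).as_rotvec(degrees=True).round(2),"F face",frot(p).inv().apply(o['wrist_force']).round(2),"M",frot(p).inv().apply(o['torque']).round(3),o['opening'],o['grasp_force'])
E
python3 st.py
```

```text
tcp in face mm [-0.1  -1.51 37.87] err deg [-0.03  0.02 -0.08] F face [-1.34  0.14 -2.84] M [ 0.03   0.359 -0.003] 0.38737569160176855 60.3034508228302
```

Emit:
send_rows:
  dr:
    - [0,0,0]
    - [0,0,0]
    - [0,0,0]
    - [0,0,0]
    - [0,0,0]
    - [0,0,0]
    - [0,0,0]
    - [0,0,0]
  xyz:
    - [0,0,0.02]
    - [0,0,0.04]
    - [0,0,0.06]
    - [0,0,0.08]
    - [0,0,0.1]
    - [0,0,0.12]
    - [0,0,0.14]
    - [0,0,0.14]
  jaw: [30,30,30,30,30,30,30,30]

```text
time_s: 9.35
eef_pos: [0.5549, 0.1624, 0.093]
eef_rot: [0.208, -0.273, 0.937, 0.061]
wrist_force: [-1.2, 0.4, -2.9]
opening: 0.387
grasp_force: 60.4
```

```bash
python3 st.py
```

```text
tcp in face mm [-0.17 -1.38 36.49] err deg [-0.02  0.01 -0.07] F face [-1.93  1.01 -2.28] M [0.138 0.435 0.06 ] 0.3865055281646514 60.367534160614014
```

Emit:
send_rows:
  dr:
    - [0,0,0]
    - [0,0,0]
    - [0,0,0]
    - [0,0,0]
    - [0,0,0]
    - [0,0,0]
    - [0,0,0]
    - [0,0,0]
  xyz:
    - [0,0,0.02]
    - [0,0,0.04]
    - [0,0,0.06]
    - [0,0,0.06]
    - [0,0,0.06]
    - [0,0,0.06]
    - [0,0,0.06]
    - [0,0,0.06]
  jaw: [30,30,30,30,30,30,30,30]

```text
time_s: 10.35
eef_pos: [0.5551, 0.1625, 0.0926]
eef_rot: [0.208, -0.273, 0.937, 0.061]
wrist_force: [-5.5, -0.6, 2.6]
opening: 0.385
grasp_force: 61.3
```

```bash
python3 st.py
```

```text
tcp in face mm [-0.14 -1.37 36.08] err deg [-0.02  0.01 -0.06] F face [-3.38  2.46  4.45] M [0.349 0.773 0.183] 0.38540160840764126 61.276127099990845
```

Emit:
send_rows:
  dr:
    - [0,0,0]
    - [0,0,0]
    - [0,0,0]
    - [0,0,0]
    - [0,0,0]
    - [0,0,0]
    - [0,0,0]
    - [0,0,0]
  xyz:
    - [0.01,0.02,0]
    - [0.02,0.04,0]
    - [0.03,0.06,0]
    - [0.03,0.06,0]
    - [0.03,0.06,0.02]
    - [0.03,0.06,0.02]
    - [0.03,0.06,0.02]
    - [0.03,0.06,0.02]
  jaw: [30,30,30,30,30,30,30,30]

```text
time_s: 11.35
eef_pos: [0.5551, 0.1625, 0.0925]
eef_rot: [0.208, -0.273, 0.937, 0.06]
wrist_force: [-5.3, -3.8, 6.0]
opening: 0.387
grasp_force: 61.7
```

```bash
python3 st.py
```

```text
tcp in face mm [-0.15 -1.3  35.98] err deg [-0.07  0.04 -0.07] F face [-3.37 -0.29  8.21] M [0.044 0.907 0.217] 0.3870479211287318 61.65642499923706
```

Emit:
send_rows:
  dr:
    - [0,0,0]
    - [0,0,0]
    - [0,0,0]
    - [0,0,0]
    - [0,0,0]
    - [0,0,0]
    - [0,0,0]
    - [0,0,0]
  xyz:
    - [0.02,0,0]
    - [0.03,0,0]
    - [0.03,0,0]
    - [0.03,0,0]
    - [0.03,0,0]
    - [0.03,0,0]
    - [0.03,0,0]
    - [0.03,0,0]
  jaw: [30,36,39,41,44,48,54,60]

```text
time_s: 12.35
eef_pos: [0.5546, 0.1627, 0.0921]
eef_rot: [0.208, -0.273, 0.937, 0.061]
wrist_force: [-0.3, 0.0, -0.7]
opening: 0.604
grasp_force: 0.0
```

```bash
python3 st.py; python3 - <<'E'
from h import *
c=ctrl.calibration("wrist");i=ctrl.camera("wrist")
cv2.imwrite("pics/w5.png",i[...,::-1])
p=np.load("mount.npy")
g=cv2.cvtColor(i,cv2.COLOR_RGB2GRAY)
print("edge pred",proj(c,face(p,[[-.033,.03,.014],[-.033,-.03,.014],[-.033,.03,.008]])).round(1))
for u in(225,235,245,280,290,300): print(u,g[172:196,u])
m=cv2.inRange(hsv(i),(100,100,40),(128,255,255))
for v in(192,200,206): 
  b=np.where(m[v])[0];print(v,b.min(),b.max())
for v in(110,140):
  d=np.diff(g[v,150:370].astype(int));print(v,150+d.argmax(),150+d.argmin())
E
```

```text
tcp in face mm [-0.63 -0.91 35.71] err deg [-0.04  0.02 -0.08] F face [-0.5   0.16 -0.56] M [-0.018  0.189 -0.003] 0.6042066250724016 0.0
edge pred [[317.9 188.8]
 [204.7 188.9]
 [315.9 185.2]]
225 [160 161 161 161 161 161 157 144 120  94  83  84  88 103 119 119  99  88
  90  93  95  95  95  95]
235 [159 159 159 159 160 161 161 160 159 159 159 156 147 127  99  81  79  85
  94 100 104 108 110 110]
245 [155 156 157 156 157 158 158 158 158 158 158 158 158 157 152 130 102  89
  94 100 105 109 111 111]
280 [154 154 154 154 154 155 155 155 155 155 156 157 156 156 150 130 102  87
  89  92  93  95  95  94]
290 [156 155 155 155 155 155 155 155 155 153 144 124  99  85  82  81  80  84
  89  92  94  94  95  94]
300 [155 155 155 154 151 139 116  93  84  84  90 109 138 162 166 145 110  89
  90  94  95  96  96  96]
192 207 314
200 208 314
206 208 314
110 188 332
140 191 329
```

Emit:
send_rows:
  dr:
    - [0,0,0]
    - [0,0,0]
    - [0,0,0]
    - [0,0,0]
    - [0,0,0]
    - [0,0,0]
    - [0,0,0]
    - [0,0,0]
  xyz:
    - [0,0,-0.5]
    - [0,0,-1.5]
    - [0,0,-3]
    - [0,0,-5]
    - [0,0,-8]
    - [0,0,-11]
    - [0,0,-11.5]
    - [0,0,-11.5]
  jaw: [66,70,70,70,70,70,70,70]

```text
time_s: 13.4
eef_pos: [0.5136, 0.1365, 0.1966]
eef_rot: [0.208, -0.273, 0.937, 0.06]
wrist_force: [-0.3, -0.1, -1.1]
opening: 0.7
grasp_force: 0.0
```

```bash
python3 - <<'E'
from h import *
c=ctrl.calibration("wrist");i=ctrl.camera("wrist");t,r=tool()
cv2.imwrite("pics/w6.png",i[...,::-1])
p=np.load("mount.npy")
m=cv2.inRange(hsv(i),(100,90,40),(128,255,255))
q=quad(blob(m,9));print("plate",q.round(1))
P=np.array([[x,y,.014] for x,y in((-.033,.03),(.033,.03),(.033,-.03),(-.033,-.03))])
print("pred",proj(c,face(p,P)).round(1))
# on face plane
o,d=pix2ray(c,q);n=frot(p).apply([0,0,1]);s=((face(p,[0,0,.014])-o)@n)/(d@n);W=frot(p).inv().apply(o+d*s[:,None]-face(p,[0,0,0]))
print(*se2(W*1e3))
# keeper guess: yaw 45 at (.439,.101)
for yaw in(45,):
  move([.439,.101,.17],trot(R.from_euler('z',yaw,degrees=True)))
E
```

```text
plate [[293.7 148. ]
 [290.7 212.3]
 [232.2 212. ]
 [229.3 148. ]]
pred [[294.7 147. ]
 [292.3 213.8]
 [231.  213.8]
 [228.5 147. ]]
[-0.44292478 -0.15885284 14.        ] [63.42678712 57.14958988 63.11989624 58.44398286] [  -0.68665963  -90.36971595 -179.51396936   89.9370975 ]
xyz cm [ 8.5   0.98 -1.12] dr [-0.45  4.15 -2.06]
```

The carrier reads at face (-0.4,-0.2) mm with its sides parallel to the face, so it is seated. Next I go to the keeper.

Emit:
send_rows:
  dr:
    - [-0.07,0.7,-0.34]
    - [-0.15,1.4,-0.7]
    - [-0.22,2.1,-1.05]
    - [-0.3,2.8,-1.4]
    - [-0.37,3.5,-1.75]
    - [-0.45,4.15,-2.06]
    - [-0.45,4.15,-2.06]
    - [-0.45,4.15,-2.06]
  xyz:
    - [1,0.1,-1.1]
    - [2.5,0.3,-1.1]
    - [4.2,0.5,-1.1]
    - [6,0.7,-1.1]
    - [7.5,0.9,-1.1]
    - [8.5,1,-1.1]
    - [8.5,1,-1.1]
    - [8.5,1,-1.1]
  jaw: [70,70,70,70,70,70,70,70]

```text
time_s: 14.45
eef_pos: [0.4392, 0.1015, 0.1696]
eef_rot: [0.0, -0.383, 0.924, 0.0]
wrist_force: [-0.2, 0.4, 0.1]
opening: 0.7
grasp_force: 0.0
```

```bash
python3 - <<'E'
from h import *
c=ctrl.calibration("wrist");i=ctrl.camera("wrist");t,r=tool();print(t)
cv2.imwrite("pics/w7.png",i[...,::-1]);np.save("w7.npy",c,allow_pickle=True)
m=cv2.inRange(hsv(i),(12,90,60),(35,255,255))
ks=sorted(cv2.findContours(m,0,1)[0],key=cv2.contourArea)[-3:]
for k in ks: print(cv2.contourArea(k),cv2.minAreaRect(k),cv2.boundingRect(k))
x,y,w,h=cv2.boundingRect(ks[-1]);x0,y0=x-20,y-20
I=cv2.resize(i[y0:y+h+20,x0:x+w+20,::-1],None,fx=6,fy=6,interpolation=cv2.INTER_CUBIC);print(x0,y0,I.shape)
cv2.imwrite("pics/w7z.png",I[:600,:800])
E
```

```text
[0.43922379 0.10133826 0.1699367 ]
395.5 ((147.0, 353.0), (24.0, 22.0), 90.0) (136, 341, 23, 25)
517.0 ((158.5, 200.5), (26.870054244995117, 24.041629791259766), 45.0) (145, 188, 28, 26)
1162.0 ((261.886474609375, 173.6484832763672), (53.592384338378906, 28.547359466552734), 82.40535736083984) (249, 147, 31, 54)
229 127 (564, 426, 3)
```

View pics/w7z.png

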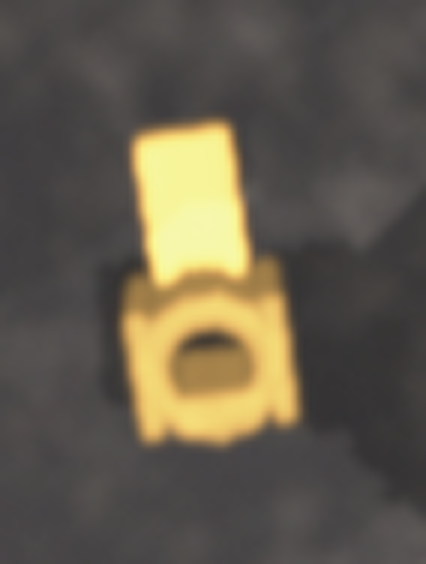

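The keeper's finger points up (tip at (183,133) in the crop). The bore is at about (212,370), with its flat on the lower side (keeper +x), tilted about 7° from the tool.

```bash
python3 - <<'E'
from h import *
c=np.load("w7.npy",allow_pickle=True).item();t,r=tool()
Z=lambda p:np.array(p,float)/6+[228.6,126.6]
f=onz(c,Z([(183,133),(199,270)]),.008);b=onz(c,Z([(212,370)]),.024)[0]
e=onz(c,Z([(278,265),(299,418)]),.024)
y1=np.arctan2(*(f[1]-f[0])[[1,0]]);y2=np.arctan2(*(e[1]-e[0])[[1,0]])
print(np.degrees([y1,y2]),b)
for yaw in(y1,y2):
  q=R.from_euler('z',yaw);o=f[0]+q.apply([.036,0,-.008]);print("origin by tip",o,"by bore",b)
off=r.apply([0,-.001,0]) # camera y bias
yaw=(y1+y2)/2
move(b*[1,1,0]+off+[0,0,.0195],trot(R.from_euler('z',yaw)));print(np.degrees(yaw))
print("clear: vial",[.504-b[0],.047-b[1]])
E
```

```text
[51.43841986 53.37478578] [0.44389472 0.11126606 0.024     ]
origin by tip [4.44288416e-01 1.10637703e-01 6.93889390e-18] by bore [0.44389472 0.11126606 0.024     ]
origin by tip [4.43324433e-01 1.11379892e-01 6.93889390e-18] by bore [0.44389472 0.11126606 0.024     ]
xyz cm [-1.02  0.28 15.04] dr [-0.    0.01 -1.24]
52.40660281924495
clear: vial [np.float64(0.060105280958659135), np.float64(-0.06426605846125755)]
```

Emit:
send_rows:
  dr:
    - [0,0,-0.6]
    - [0,0,-1.24]
    - [0,0,-1.24]
    - [0,0,-1.24]
    - [0,0,-1.24]
    - [0,0,-1.24]
    - [0,0,-1.24]
    - [0,0,-1.24]
  xyz:
    - [-0.5,0.15,2]
    - [-1,0.28,6]
    - [-1,0.28,10]
    - [-1,0.28,13]
    - [-1,0.28,14.4]
    - [-1,0.28,14.9]
    - [-1,0.28,14.9]
    - [-1,0.28,14.9]
  jaw: [60,58,58,58,58,58,54,48]

```text
time_s: 15.5
eef_pos: [0.4454, 0.1102, 0.0224]
eef_rot: [0.001, -0.442, 0.897, -0.001]
wrist_force: [0.5, 0.5, -0.2]
opening: 0.482
grasp_force: 0.0
```

Emit:
send_rows:
  dr:
    - [0,0,0]
    - [0,0,0]
    - [0,0,0]
    - [0,0,0]
    - [0,0,0]
    - [0,0,0]
    - [0,0,0]
    - [0,0,0]
  xyz:
    - [0,0,0]
    - [0,0,0]
    - [0,0,0]
    - [0,0,0]
    - [0,0,0]
    - [0,0,0]
    - [0,0,0]
    - [0,0,0]
  jaw: [42,38,34,30,26,22,20,20]

```text
time_s: 16.5
eef_pos: [0.4447, 0.1102, 0.0216]
eef_rot: [0.0, -0.442, 0.897, -0.0]
wrist_force: [-0.8, 0.3, 5.4]
opening: 0.287
grasp_force: 59.3
```

```bash
python3 - <<'E'
from h import *
p=np.load("mount.npy")+[0,0,0];t,r=tool()
a=p[2];X=R.from_euler('z',a)
# hover vertical tool over seat, high
move(face(p,[.058,0,.05+.06]),trot(frot(p)));print(t,face(p,[.058,0,.05]))
E
```

```text
xyz cm [-12.94  -6.18 -16.25] dr [ 0.71 -4.12  3.27]
[0.44469746 0.11016981 0.02163138] [0.5937919  0.1888002  0.12982725]
```

Emit:
send_rows:
  dr:
    - [0,0,0]
    - [0,0,0.5]
    - [0,0,1]
    - [0,0,1.6]
    - [0,0,2.2]
    - [0,0,2.8]
    - [0,0,3.3]
    - [0,0,3.3]
  xyz:
    - [0,0,-2]
    - [0,0,-6]
    - [0,0,-11]
    - [0,0,-16]
    - [-1,-0.5,-19]
    - [-4,-2,-20]
    - [-8,-4,-20]
    - [-11,-5,-20]
  jaw: [20,20,20,20,20,20,20,20]

```text
time_s: 17.5
eef_pos: [0.5523, 0.1675, 0.2211]
eef_rot: [0.0, -0.281, 0.96, -0.0]
wrist_force: [1.1, 0.9, -0.1]
opening: 0.287
grasp_force: 59.0
```

```bash
python3 - <<'E'
from h import *
p=np.load("mount.npy");s=frot(p).apply([0,-.0013,0]);p[:2]+=s[:2];np.save("mount2.npy",p)
move(face(p,[.113,0,.111]),trot(frot(p)));print(tool()[0],ctrl.get_obs()['opening'])
E
sed -i 's/mount.npy/mount2.npy/' st.py
```

```text
xyz cm [-7.05 -0.57  1.27] dr [-0.01 -4.16  0.01]
[0.5522545  0.16747852 0.22105437] 0.28676992301592874
```

Emit:
send_rows:
  dr:
    - [0,-0.7,0]
    - [0,-1.4,0]
    - [0,-2.1,0]
    - [0,-2.8,0]
    - [0,-3.5,0]
    - [0,-4.16,0]
    - [0,-4.16,0]
    - [0,-4.16,0]
  xyz:
    - [-1.5,-0.1,0]
    - [-3.5,-0.3,0]
    - [-5.5,-0.5,0]
    - [-6.8,-0.57,0.4]
    - [-7,-0.57,0.9]
    - [-7,-0.57,1.3]
    - [-7,-0.57,1.3]
    - [-7,-0.57,1.3]
  jaw: [20,20,20,20,20,20,20,20]

```text
time_s: 18.5
eef_pos: [0.6132, 0.1999, 0.2086]
eef_rot: [0.207, -0.274, 0.937, 0.06]
wrist_force: [0.5, 0.8, -0.7]
opening: 0.293
grasp_force: 59.0
```

```bash
python3 st.py; python3 - <<'E'
from h import *
c=ctrl.calibration("wrist");i=ctrl.camera("wrist");cv2.imwrite("pics/w8.png",i[...,::-1]);np.save("w8.npy",c,allow_pickle=True)
p=np.load("mount2.npy");t,r=tool()
P={"tip":face(p,[.058,0,.05]),"flat":face(p,[.0615,0,.05]),"boss":face(p,[.058,0,.016]),"nose":t+r.apply([.036,0,.0215-.008]),"noseb":t+r.apply([.036,0,.0215])}
for k,v in P.items(): print(k,proj(c,v).round(1))
I=cv2.resize(i[120:245,195:330,::-1],None,fx=4.8,fy=4.8,interpolation=cv2.INTER_CUBIC);cv2.imwrite("pics/w8z.png",I)
E
```

```text
tcp in face mm [111.55   0.18 111.98] err deg [-0.   -0.07  0.11] F face [ 0.5   0.43 -0.98] M [ 0.036  0.261 -0.041] 0.29308350322031146 58.986114263534546
tip [[259.8 137. ]]
flat [[259.8 142.4]]
boss [[260.  129.9]]
nose [[259.4 188.2]]
noseb [[259.5 183.2]]
```

View pics/w8z.png

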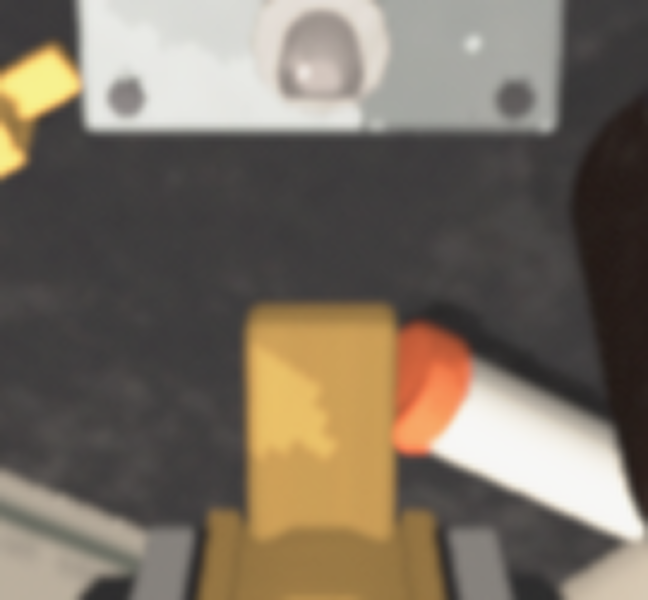

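The nose edges are at rows 302 and 322 in the crop, and the shaft D is at columns 282–360 with its flat at row ~100. The finger and the shaft share a centre column (321), so y is aligned. x needs one check against the plate's high edge.

```bash
python3 - <<'E'
from h import *
c=np.load("w8.npy",allow_pickle=True).item();p=np.load("mount2.npy")
u=proj(c,face(p,[[.076,.042,-.008],[.076,-.042,-.008],[.0615,0,.044],[.052,0,.044],[.047,0,.016]]));print(u.round(1),"zoomed",((u-[195,120])*4.8).round(0))
for P in([.058,0,.05+.021+.006],[.058,0,.016+.0215]): move(face(p,P),trot(frot(p)))
E
```

```text
[[309.6 147.7]
 [210.6 147.5]
 [259.8 140.9]
 [259.8 126.4]
 [260.  114.9]] zoomed [[550. 133.]
 [ 75. 132.]
 [311. 100.]
 [311.  31.]
 [312. -24.]]
xyz cm [ 5.39 -0.    3.51] dr [-0.   -0.01  0.02]
xyz cm [ 5.39 -0.    7.46] dr [-0.   -0.01  0.02]
```

Emit:
send_rows:
  dr:
    - [0,0,0]
    - [0,0,0]
    - [0,0,0]
    - [0,0,0]
    - [0,0,0]
    - [0,0,0]
    - [0,0,0]
    - [0,0,0]
  xyz:
    - [1,0,0]
    - [2.5,0,0.5]
    - [4,0,1.5]
    - [5,0,2.5]
    - [5.37,0,3.2]
    - [5.37,0,3.4]
    - [5.37,0,3.4]
    - [5.37,0,3.4]
  jaw: [20,20,20,20,20,20,20,20]

```text
time_s: 19.55
eef_pos: [0.5847, 0.1815, 0.1555]
eef_rot: [0.208, -0.275, 0.937, 0.06]
wrist_force: [-0.2, 0.0, -1.0]
opening: 0.293
grasp_force: 59.0
```

```bash
python3 st.py
```

```text
tcp in face mm [5.833e+01 7.000e-02 7.819e+01] err deg [-0.02  0.04  0.13] F face [-0.61  0.14 -0.83] M [0.004 0.237 0.019] 0.29283546566744717 58.98577630519867
```

Emit:
send_rows:
  dr:
    - [0,0,0]
    - [0,0,0]
    - [0,0,0]
    - [0,0,0]
    - [0,0,0]
    - [0,0,0]
    - [0,0,0]
    - [0,0,0]
  xyz:
    - [0,0,0.2]
    - [0,0,0.4]
    - [0,0,0.6]
    - [0,0,0.8]
    - [0,0,0.95]
    - [0,0,1.1]
    - [0,0,1.2]
    - [0,0,1.2]
  jaw: [20,20,20,20,20,20,20,20]

```text
time_s: 20.55
eef_pos: [0.5884, 0.1841, 0.1439]
eef_rot: [0.208, -0.274, 0.937, 0.061]
wrist_force: [-0.5, -0.3, -1.1]
opening: 0.292
grasp_force: 59.0
```

```bash
python3 st.py
```

```text
tcp in face mm [57.53  0.3  65.77] err deg [ 0.02 -0.03  0.11] F face [-1.   -0.04 -0.79] M [-0.016  0.26   0.022] 0.2920197243940735 58.98615539073944
```

Emit:
send_rows:
  dr:
    - [0,0,0]
    - [0,0,0]
    - [0,0,0]
    - [0,0,0]
    - [0,0,0]
    - [0,0,0]
    - [0,0,0]
    - [0,0,0]
  xyz:
    - [0,0,0.2]
    - [0,0,0.4]
    - [0,0,0.6]
    - [0,0,0.8]
    - [0,0,1.0]
    - [0,0,1.2]
    - [0,0,1.4]
    - [0,0,1.4]
  jaw: [20,20,20,20,20,20,20,20]

```text
time_s: 21.55
eef_pos: [0.5933, 0.1873, 0.1311]
eef_rot: [0.208, -0.274, 0.937, 0.061]
wrist_force: [0.4, -0.1, -0.8]
opening: 0.295
grasp_force: 59.0
```

```bash
python3 st.py
```

```text
tcp in face mm [57.44  0.32 51.67] err deg [ 0.02 -0.03  0.11] F face [-0.1  -0.34 -0.88] M [-0.006  0.281 -0.034] 0.29515053105436945 58.985745906829834
```

Emit:
send_rows:
  dr:
    - [0,0,0]
    - [0,0,0]
    - [0,0,0]
    - [0,0,0]
    - [0,0,0]
    - [0,0,0]
    - [0,0,0]
    - [0,0,0]
  xyz:
    - [0,0,0.2]
    - [0,0,0.4]
    - [0,0,0.6]
    - [0,0,0.8]
    - [0,0,1.0]
    - [0,0,1.2]
    - [0,0,1.3]
    - [0,0,1.3]
  jaw: [20,20,20,20,20,20,20,20]

```text
time_s: 22.55
eef_pos: [0.598, 0.1903, 0.1195]
eef_rot: [0.208, -0.274, 0.937, 0.06]
wrist_force: [-0.2, -0.4, -0.4]
opening: 0.289
grasp_force: 59.0
```

```bash
python3 st.py
```

```text
tcp in face mm [57.56  0.27 38.79] err deg [ 0.01 -0.02  0.11] F face [-0.53 -0.19 -0.18] M [0.028 0.238 0.014] 0.28917776995522154 58.98605167865753
```

Only about 1.3 mm remains; I press gently onto the boss.

Emit:
send_rows:
  dr:
    - [0,0,0]
    - [0,0,0]
    - [0,0,0]
    - [0,0,0]
    - [0,0,0]
    - [0,0,0]
    - [0,0,0]
    - [0,0,0]
  xyz:
    - [0,0,0.04]
    - [0,0,0.08]
    - [0,0,0.12]
    - [0,0,0.15]
    - [0,0,0.18]
    - [0,0,0.2]
    - [0,0,0.2]
    - [0,0,0.2]
  jaw: [20,20,20,20,20,20,20,20]

```text
time_s: 23.55
eef_pos: [0.5987, 0.1906, 0.1184]
eef_rot: [0.208, -0.275, 0.937, 0.06]
wrist_force: [-5.9, -2.4, 6.0]
opening: 0.289
grasp_force: 60.2
```

```bash
python3 st.py
```

```text
tcp in face mm [57.83  0.19 37.45] err deg [ 0.   -0.    0.13] F face [-3.11  1.15  8.03] M [0.112 0.688 0.003] 0.28909900563790036 60.223960876464844
```

Contact came at the expected height (37.5 mm = 16 + 21.5) with 8 N, so it is fully down. I'll release and back out along the shaft.

Emit:
send_rows:
  dr:
    - [0,0,0]
    - [0,0,0]
    - [0,0,0]
    - [0,0,0]
    - [0,0,0]
    - [0,0,0]
    - [0,0,0]
    - [0,0,0]
  xyz:
    - [0,0,0]
    - [0,0,0]
    - [0,0,0]
    - [0,0,0]
    - [0,0,0]
    - [0,0,0]
    - [0,0,0]
    - [0,0,0]
  jaw: [26,30,34,38,42,46,50,50]

```text
time_s: 24.55
eef_pos: [0.5987, 0.1907, 0.1177]
eef_rot: [0.208, -0.274, 0.937, 0.06]
wrist_force: [-0.2, 0.3, -0.3]
opening: 0.498
grasp_force: 0.0
```

Emit:
send_rows:
  dr:
    - [0,0,0]
    - [0,0,0]
    - [0,0,0]
    - [0,0,0]
    - [0,0,0]
    - [0,0,0]
    - [0,0,0]
    - [0,0,0]
  xyz:
    - [0,0,-0.5]
    - [0,0,-1.5]
    - [0,0,-3]
    - [0,0,-5]
    - [0,0,-8]
    - [0,0,-11]
    - [0,0,-13]
    - [0,0,-13]
  jaw: [50,50,50,50,50,50,50,50]

```text
time_s: 25.55
eef_pos: [0.5532, 0.1608, 0.2385]
eef_rot: [0.21, -0.274, 0.937, 0.06]
wrist_force: [0.5, 0.3, 0.6]
opening: 0.498
grasp_force: 0.0
```

```bash
python3 st.py; python3 - <<'E'
from h import *
c=ctrl.calibration("wrist");i=ctrl.camera("wrist");cv2.imwrite("pics/w9.png",i[...,::-1])
p=np.load("mount2.npy");f=lambda P:proj(c,face(p,np.array(P)/1e3)).round(1)
m=cv2.inRange(hsv(i),(12,90,60),(35,255,255))
for k in sorted(cv2.findContours(m,0,1)[0],key=cv2.contourArea)[-3:]: print("brass",cv2.contourArea(k),cv2.boundingRect(k))
print("pred nose l/r, hub top corners",f([[22,8,24],[22,-8,24],[47,13,40],[69,13,40],[69,-13,40]]))
print("pred plate",f([[-33,30,14],[33,30,14],[33,-30,14],[-33,-30,14]]))
b=cv2.inRange(hsv(i),(100,90,40),(128,255,255));k=blob(b,9);print("blue",cv2.boundingRect(k),quad(k).round(1))
E
```

```text
tcp in face mm [ 59.26  -0.49 169.27] err deg [-0.16  0.21  0.15] F face [0.75 0.01 0.33] M [-0.024  0.21  -0.002] 0.49796154223130745 0.0
brass 33.0 (260, 82, 7, 7)
brass 411.0 (193, 160, 29, 26)
brass 1191.5 (248, 138, 30, 57)
pred nose l/r, hub top corners [[270.1 139.7]
 [252.8 139.7]
 [275.7 170.4]
 [275.3 193.3]
 [247.2 193.2]]
pred plate [[294.8  77.5]
 [292.3 149.4]
 [230.6 149.2]
 [228.5  77.4]]
blue (231, 79, 64, 71) [[294.6  79. ]
 [292.4 149.3]
 [233.2 147.7]
 [230.7  79. ]]
```

The keeper and the carrier plate both appear within about 1–2 px of their predicted seated positions, and the gripper is clear. Handing in.

```bash
python3 -c "
from bench import ctrl
print(ctrl.hand_in())"
```

```text
the job is handed in; nothing more can be done
None
```

The carrier is seated in its three vees with the keeper fully down over its edge. The gripper let go clear of both, and I handed the job in at about 26 s. The final camera measurements put both parts within about 1–2 px of their seated positions; no verdict came back.

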